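# Clamp a soap carton for ribbon wrapping with a click-stop knob

## Task

Lay the soap carton flat in the wrapping clamp, between the two cork-faced jaws, and let go of it. Then turn the clamp's wing knob clockwise until the carton is held and the knob's overload clutch clicks, and stop there: one click is right, two are still all right, a third would be too many. Leave the carton clamped, let go of the knob and leave the other goods where they stand.

Things in the scene. Friction and masses are not known exactly. Their poses are not given: they have to be found in the camera images.
- carton: Cream boxed bar of soap, 52 x 78 x 26 mm (own x, y, z), about 0.1 kg, loose near the front of the table, left of the clamp. Origin: centre of its underside; z up. Best taken from above across its 52 mm width (its x).
- clamp: Wrapping clamp fixed to the table, yaw differs; base 74 (x) x 240 mm (y). Origin: at table height under the middle of the carton's place. Along y: grey gear housing with the knob from -144 to -68 mm, 50 mm high; sliding jaw; bed; end jaw. Jaws are 54 mm wide (x), tops 26 mm above the bed; nothing stands at the carton's +x and -x sides. Carton's 78 mm length goes along y.
- bed (a point): Middle of the wooden bed's upper face (56 mm wide along x, 12 mm above the table), axes as the clamp's: the carton's underside centre goes here. The end jaw's cork face stands somewhere from y = +42.5 to +58.5 mm (it is set in slots, differs and is not measured).
- knob_grip (a point): Grip point of the black wing knob, on its vertical axis (clamp x 0, y -105 mm), 79 mm above the table. The wing is a bar 46 mm long (point's x), 12 mm thick (its y: pinch here), 65 to 89 mm above the table, on a round foot 40 mm across. Turns with the knob; z up. Clockwise from above tightens. It stays where left, so it may be let go and gripped anew.
- clutch (a joint): Slip of the knob on its spindle, rad, clockwise positive: 0 at first and while it drives the jaw (about 0.2 N m turning, 0.12 when halted). With the carton held the torque climbs to 0.3 to 0.4 N m, then the clutch slips and it falls below 0.1 N m: a click, every 0.26 rad. Torque peaks at slips 0.07, 0.33, 0.59; the first click is through by 0.15.
- candle: Glass candle, 66 mm diameter, 101 mm high, to the right; origin under its centre. Leave alone.
- tin: Round tin, 64 mm diameter, 45 mm high, behind the clamp; origin under its centre. Leave alone. (A tall wide vase stands fixed behind it to the right: keep the arm clear of it.)
- dish: Round glass dish, 93 mm diameter, 20 mm high, behind the clamp; origin under its centre. Leave alone.
- jaw_face (a point): Middle of the sliding jaw's cork face, 14 mm above the bed, axes as the clamp's; at bed y = -42.5 mm at the start, so the carton has 7 to 23 mm of play in all. It moves to +y, 12 mm per rad of knob, pushes the carton along to the end jaw, drags with 18 N and stays where it is left.
Things that resemble listed ones, but are neither listed nor needed, are in the scene too. There is more than one size of the carton; the one meant has the size given above.

How it is judged (in metres and radians):
On the way, in this order (a step that is already met when the one before it is completed fails the run):
1. the carton lies flat on the bed between the jaws, let go (z of carton in the frame of bed between -0.003 and 0.003 m and x of carton in the frame of bed between -0.015 and 0.015 m and y of carton in the frame of bed between -0.006 and 0.023 m and angle between carton's own z axis and vertical below 0.08 rad and angle between the y axis of carton and the y axis of clamp, either way round below 0.2 rad and contact force between the fingers and carton below 0.1 N), for 0.2 s.
2. the knob's clutch has clicked with the carton held between the jaws (value of joint clutch above 0.12 rad and contact force between carton and clamp above 4 N), for 0.1 s.
At the end, for the whole second after the job is handed in: The carton lies flat on the bed (underside within 3 mm of it, tilt under 0.08 rad, within 15 mm of the bed's middle line, square to the jaws within 0.12 rad), at rest and nipped between both jaws with more than 4 N; the clutch has slipped by one or two clicks (0.12 to 0.67 rad); the knob is let go (all of step 2 and value of joint clutch below 0.67 rad and z of carton in the frame of bed between -0.003 and 0.003 m and x of carton in the frame of bed between -0.015 and 0.015 m and y of carton in the frame of bed between -0.006 and 0.023 m and angle between carton's own z axis and vertical below 0.08 rad and angle between the y axis of carton and the y axis of clamp, either way round below 0.12 rad and linear speed of carton below 0.01 m/s); the robot touches nothing.
It fails at once if the clutch was turned on into a third click (value of joint clutch above 0.67 rad).
It fails at once if the carton was tipped over (angle between carton's own z axis and vertical above 0.6 rad).
It fails at once if a bystander was moved by more than 30 mm (distance of any of candle, tin, dish from where it was at the start of the episode above 0.03 m).
It also fails if it takes over 72 s, if anything falls off the work surface, if the arm or the gripper's body presses on something with over 40 N, if the wrist force passes 120 N, or if a joint passes its speed limit or range.

## Robot

A 6-joint arm with a two-finger parallel gripper is mounted at the origin on a cart in front of the work surface, level with it; the furniture and walls round the work are solid. World frame = base frame: x ahead of the robot, y to its left, z up, the work surface at z = 0. Lengths are in m, angles in degrees, forces in N, time in s.
With the tool pointing down it reaches from about 0.4 to 0.825 m from the base axis. Payload 7 kg.
Tool frame: the origin (TCP) lies at the very end of the fingers, on their centre line; the grasp point (between the pads) lies 19 mm behind it (r.hold_point_z is the distance from the TCP to the grasp point, in m); x points along the fingers, y is the direction in which the jaws open and shut, and the axes are right-handed (so a half turn about x gives the same grasp; the last joint's range is limited). The gripper opens to 88 mm and grips with 3 to 60 N. Pads are 19 mm wide; open, the fingers measure 130 mm over their backs; the gripper's body (78 mm by 193 mm) begins 47 mm behind the grasp point.
Start: joints at [-55.915, 20.546, 0.682, 0, -70.136, -16.507], TCP at [0.204, -0.643, 0.227] pointing down, gripper open.
Joint ranges: [-176.03, 176.03], [-82.01, 121.73], [-58.28, 71.71], [-173.87, 95.51], [-174.79, -0.11], [-173.66, 173.66]. Speed limits (degrees/s): [136.94, 136.94, 172.46, 180, 180, 180].

## Interface

Orientations are given as [roll, pitch, yaw] about the fixed x, y, z axes, in that order (R = Rz(yaw) Ry(pitch) Rx(roll)).
In Python, from plant import r gives the robot as it stands. The module is installed in compiled form; this text tells all that it offers.
- The arm moves only by the shell command python3 -m creep 'ROWS' [FORCE]. ROWS is JSON, a list of rows, each a list of 7 numbers: the turn, a rotation vector about the tool's x, y, z in rad, then the shift along the tool's x, y, z in cm, then the opening in per cent of the stroke, from 0 (shut) to 100 (fully open). In form: [[rx, ry, rz, x, y, z, fingers], ...]. A call has 1 to 8 rows; each row shifts and turns the commanded pose from where the row before left it, along the tool's axes as they then stand; what a row does not reach is not made up. A row lasts 1/10 s, in which the tool goes at most 50 mm and 8.59 degrees, less where a joint would pass 70% of its speed; a pose out of reach is approached as far as the arm can. A call is refused whole if a number of a shift passes 5 or a number of a turn 0.15, either way. A call with a gripper value outside its range is refused whole. The fingers move at their own pace and stop on an object; FORCE is the grip in N (left out, the last holds). Time passes only in rows, so rows that do not move let the fingers close. It gives the time, the measured TCP pose, the force and the opening at its end, in the units of the state.
- r.get_state(): the state, without advancing time (a new reading comes with each control period).
- r.capture(name): name is "scene" or "top" or "wrist"; returns (picture, depth): 480x640x3 uint8, blue, green, red; 480x640 float32, m along the optical axis (not along the pixel's ray), 0 where there is no reading.
- r.camera_info(name): a dict with "fovy" (degrees; the focal length in pixels is half the picture's height over the tangent of half this angle, whatever the lens; pixels are square), "cx", "cy" (the principal point, pixels), "camera_from_world" (4x4, takes a point from world to camera coordinates). Camera axes: x right, y down, z forward; pixel columns grow to the right and rows downward; lengths in m; the calibration is good to about 2 mm. A picture is of the moment at which its call begins: read the wrist's pose just before it. camera_info takes no time and is no camera call; for the wrist camera it gives the pose at the moment of the call.
- r.close_job(): hands the job in, once; it reports no verdict.
Trained networks look in the newest picture that a camera, given by its name, has taken for a name from the list of things; names that differ only in an ending like _2 or _b are one class to them, and where a whole thing is asked for, a point or a joint stands for the part that bears it (a point fixed in the world has none). Each returns a list of dicts, best first, with "score" (0 to 1); they miss things now and then, are a little off and sometimes report something else, mostly with a low value. They report only what shows in the picture. A call takes as long as a camera call. They do not tell look-alikes from the thing itself.
- r.look_for(query, camera): "rect" ([left, top, right, bottom] in pixels, round what is visible of it).
- r.masks_of(query, camera): "pixels" (480x640 bool, what is visible of it) and "rect" ([left, top, right, bottom] in pixels, round what is visible of it).
The state is a dict: "time_s": time; "joints": joint angles; "qd": joint speeds; "joint_torque": joint torques, N m; "tcp_pos": TCP position; "eef_rot": TCP orientation; "contact_force": force on the tool from outside, world axes, zero at the start; "moment": the same for the moment, N m; "gripper_width": finger opening in m.
Only numpy, scipy, OpenCV 4.12 (cv2) and the standard library are available. Lean on these libraries where they do the work, as an engineer would, in place of code of your own. Each camera call takes 0.05 s, during which the arm holds its last target. There are 200 camera calls.

## Working session

There is one attempt and no reset: what is moved stays moved. The work goes in short steps, Python scripts to look and compute and a shell command to move; the robot and the scene stay as the last step left them, time stands still between calls to the robot, and variables do not carry over. Pictures are saved under pics/ and viewed, about 8 in all and at most 12, crops included, and the job is handed in when it is done.

```bash
mkdir -p pics; cat > h.py <<'E'
import numpy as np, cv2
from plant import r
def cloud(cam, depth, info=None):
    i=info or r.camera_info(cam); f=240/np.tan(np.radians(i["fovy"])/2)
    v,u=np.mgrid[0:480,0:640]
    p=np.stack([(u-i["cx"])/f*depth,(v-i["cy"])/f*depth,depth,np.ones_like(depth)],-1)
    w=p@np.linalg.inv(np.array(i["camera_from_world"])).T
    w=w[...,:3]; w[depth<=0]=np.nan
    return w
E
python3 - <<'E'
from h import *
ims=[]
for c in ("top","scene"):
    im,d=r.capture(c); cv2.imwrite(f"pics/{c}0.png",im); np.save(f"{c}0.npy",cloud(c,d))
    W=np.load(f"{c}0.npy")
    for q in ("carton","clamp","knob_grip","bed","jaw_face","candle","tin","dish"):
        for o in r.masks_of(q,c)[:4]:
            m=o["pixels"]; P=W[m]; P=P[~np.isnan(P[:,0])]
            print(c,q,round(o["score"],2),np.round(o["rect"]),np.round(np.median(P,0),3) if len(P) else None,np.round(np.percentile(P[:,2],97),3) if len(P) else '')
print(r.get_state())
E
```

```text
top carton 0.65 [150. 168. 214. 224.] [0.701 0.252 0.035] 0.038
top carton 0.56 [171. 258. 211. 286.] [0.556 0.231 0.025] 0.029
top clamp 0.92 [272. 276. 400. 320.] [ 0.5   -0.054  0.012] 0.087
top knob_grip 0.55 [368. 283. 391. 308.] [ 0.5   -0.118  0.067] 0.091
top bed 0.75 [271. 279. 399. 322.] [ 0.5   -0.054  0.012] 0.086
top jaw_face 0.66 [345. 286. 357. 311.] [ 0.501 -0.067  0.037] 0.041
top jaw_face 0.58 [274. 277. 400. 317.] [ 0.5   -0.054  0.012] 0.087
top candle 0.72 [336. 181. 367. 216.] [ 0.69  -0.074  0.044] 0.048
top candle 0.6 [459. 273. 507. 310.] [ 0.51  -0.312  0.062] 0.1
top tin 0.61 [334. 178. 367. 217.] [ 0.69  -0.074  0.044] 0.048
top dish 0.77 [240. 167. 282. 214.] [0.716 0.099 0.011] 0.02
scene carton 0.92 [214. 328. 271. 383.] [0.549 0.239 0.025] 0.027
scene carton 0.75 [137. 287. 214. 351.] [0.691 0.261 0.034] 0.037
scene clamp 0.95 [319. 221. 420. 327.] [ 0.49  -0.059  0.013] 0.083
scene knob_grip 0.63 [389. 217. 414. 242.] [ 0.497 -0.116  0.075] 0.09
scene knob_grip 0.4 [317. 219. 422. 326.] [ 0.49  -0.059  0.013] 0.083
scene jaw_face 0.88 [366. 252. 393. 
[... 192 characters left out ...]
50. 261. 287.] [0.713 0.099 0.011] 0.019
{'time_s': 0.9, 'joints': array([-5.59154243e+01,  2.05447849e+01,  6.79662082e-01, -5.89744968e-04,
       -7.01343287e+01, -1.65069454e+01]), 'qd': array([-0.01549823, -0.00586073, -0.10910062, -0.00154236,  0.05910168,
        0.00389115]), 'joint_torque': array([ 3.71366400e-05, -5.82358181e+01,  2.93296319e+01,  7.00239882e+00,
        1.24212689e-02, -6.37520066e-05]), 'tcp_pos': array([ 0.20382069, -0.64345573,  0.2265597 ]), 'eef_rot': array([-28.17160142,  89.99921997, -10.59417155]), 'contact_force': array([ 0.07110582,  0.48991083, -0.08765848]), 'moment': array([-0.02090439,  0.0336632 ,  0.01320658]), 'gripper_width': 0.08756983468180461}
```

View pics/top0.png

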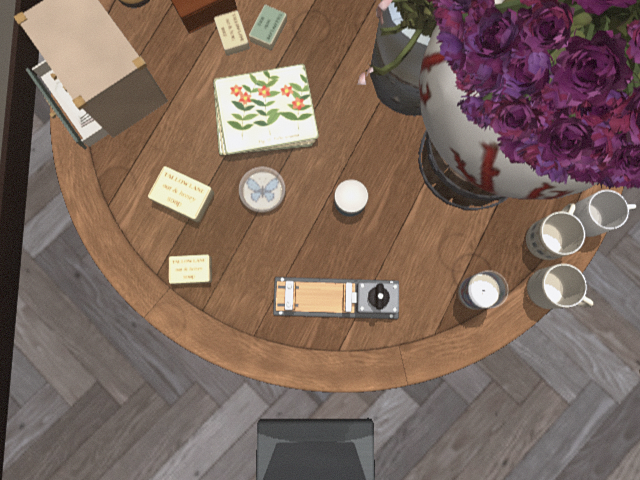

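View pics/scene0.png

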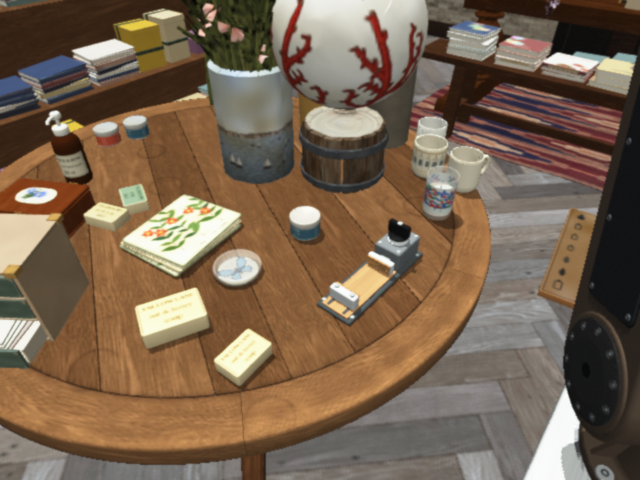

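Candidates for the carton in top view are (190,271), top at about 26 mm; (181,194), about 36 mm high and so too big; and the small bars at (231,31) and (267,26), far back. I choose (190,271) and will check its size in a crop.

```bash
python3 - <<'E'
from h import *
im=cv2.imread("pics/top0.png"); W=np.load("top0.npy")
def rect(P,n):
    c,s,a=cv2.minAreaRect((P[:,:2]*1000).astype(np.float32)); print(n,np.round(c,1),np.round(s,1),round(a,1),len(P))
def sel(x0,y0,x1,y1,z0,z1):
    P=W[y0:y1,x0:x1].reshape(-1,3); return P[(P[:,2]>z0)&(P[:,2]<z1)]
rect(sel(160,245,220,300,.02,.032),"carton")
rect(sel(140,160,222,232,.03,.042),"big")
rect(sel(265,270,410,325,.006,.06),"clamp base")
rect(sel(350,270,410,325,.045,.056),"housing")
rect(sel(350,270,410,325,.075,.1),"wing")
rect(sel(270,270,312,325,.03,.045),"endjaw")
rect(sel(335,270,362,325,.03,.043),"jaw")
rect(sel(450,260,510,325,.06,.12),"candle")
cv2.imwrite("pics/crop1.png",np.hstack([cv2.resize(im[240:300,155:225],(490,420),interpolation=2)[:,:390],cv2.resize(im[268:328,345:405],(400,420),interpolation=2)]))
print(r.camera_info("wrist")); print(r.hold_point_z)
E
```

```text
carton [557.4 232.8] [52.3 78.1] 2.7 1114
big [704.4 254.4] [106.2  70.9] 64.5 1930
clamp base [502.8 -45.9] [238.5  73.8] 88.1 4171
housing [ 500.3 -121.5] [75.6 56. ] 88.1 831
wing [ 499.9 -120.8] [12.4 44.5] 88.4 200
endjaw [505.9  41.1] [19.1 53.9] 87.8 296
jaw [501.8 -71.4] [26.3 53.6] 89.4 285
candle [ 510.7 -309.7] [65.  65.1] 47.0 1101
{'fovy': 59.321176264137556, 'cx': 320.31374838529035, 'cy': 235.3484933136254, 'camera_from_world': array([[-3.01971179e-01,  9.53316898e-01, -5.47695761e-04,
         6.75399338e-01],
       [ 9.09542243e-01,  2.88277186e-01,  2.99381316e-01,
        -3.73856505e-02],
       [ 2.85563155e-01,  8.99063763e-02, -9.54133391e-01,
         3.90134732e-01],
       [ 0.00000000e+00,  0.00000000e+00,  0.00000000e+00,
         1.00000000e+00]])}
0.0188
```

View pics/crop1.png

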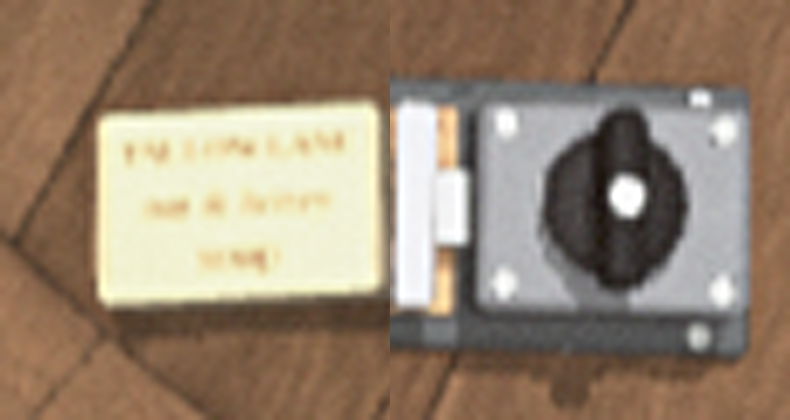

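The crop confirms the choice: a cream carton of 52 x 78 mm at yaw about 2.7° (the large one measures 71 x 106), and the wing lies along world x. By several features the clamp origin is about (0.5036, -0.016), yaw -2°. The end jaw face is at about y = +47.5, giving about 12 mm of play. Next is the helper for moves.

```bash
cat >> h.py <<'E'
from scipy.spatial.transform import Rotation as Ro
def to(p,head):
    "p: TCP target (m); head: world heading (deg) of the opening direction, mod 180"
    s=r.get_state(); R=Ro.from_euler('xyz',s['eef_rot'],degrees=True)
    h=np.degrees(np.arctan2(*R.as_matrix()[[1,0],1])); d=(h-head+90)%180-90
    # turn so that tool x is straight down, too
    T=R*Ro.from_rotvec([np.radians(d),0,0]); 
    tilt=np.degrees(np.arccos(-R.as_matrix()[2,0]))
    e=np.array(p)-s['tcp_pos']
    print('t',round(s['time_s'],2),'tcp',np.round(s['tcp_pos'],4),'head',round(h,2),'tilt',round(tilt,2),'q',np.round(s['joints'],1),'w',round(s['gripper_width'],4),'F',np.round(s['contact_force'],1),'M',np.round(s['moment'],3))
    print('turn rx rad',round(np.radians(d),3),'(or %.3f)'%np.radians(d-np.sign(d)*180),'shift now cm',np.round(R.inv().apply(e)*100,2),'shift after turn',np.round(T.inv().apply(e)*100,2))
E
python3 -c "
from h import *
to([.5574,.2328,.15],2.7)"
```

```text
t 0.9 tcp [ 0.2038 -0.6435  0.2266] head 107.58 tilt 0.0 q [-55.9  20.5   0.7  -0.  -70.1 -16.5] w 0.0876 F [ 0.1  0.5 -0.1] M [-0.021  0.034  0.013]
turn rx rad -1.311 (or 1.830) shift now cm [ 7.66 72.86 60.17] shift after turn [  7.66 -39.45  85.86]
```

```bash
python3 -m creep '[[-0.146,0,0,0,0,0,100],[-0.146,0,0,0,0,0,100],[-0.146,0,0,0,0,0,100],[-0.146,0,0,0,0,0,100],[-0.146,0,0,0,0,0,100],[-0.146,0,0,0,0,0,100],[-0.146,0,0,0,0,0,100],[-0.146,0,0,0,0,0,100]]' 20
python3 -m creep '[[-0.143,0,0,0,0,0,100],[0,0,0,0,0,0,100]]'; python3 -c "
from h import *
to([.5574,.2328,.15],2.7)"
```

```text
time_s: 1.7
tcp_pos: [0.2038, -0.6435, 0.2266]
eef_rot: [-133.1, 90.0, -48.3]
contact_force: [-0.4, -0.8, -0.5]
gripper_width: 0.0876
time_s: 1.9
tcp_pos: [0.2038, -0.6435, 0.2266]
eef_rot: [-159.8, 90.0, -67.0]
contact_force: [-0.8, -0.0, 0.4]
gripper_width: 0.0876
t 1.9 tcp [ 0.2038 -0.6435  0.2266] head -177.18 tilt 0.0 q [-55.9  20.5   0.7   0.  -70.1  58.7] w 0.0876 F [-0.8 -0.   0.4] M [ 0.002  0.101 -0.003]
turn rx rad 0.002 (or -3.140) shift now cm [  7.66 -39.62  85.78] shift after turn [  7.66 -39.44  85.86]
```

```bash
for i in 1; do python3 -m creep '[[0,0,0,0,-1.8,3.9,100],[0,0,0,0,-1.8,3.9,100],[0,0,0,0,-1.8,3.9,100],[0,0,0,0,-1.8,3.9,100],[0,0,0,0,-1.8,3.9,100],[0,0,0,0,-1.8,3.9,100],[0,0,0,0,-1.8,3.9,100],[0,0,0,0,-1.8,3.9,100]]'|head -2; done
python3 -m creep '[[0,0,0,0,-1.8,3.9,100],[0,0,0,0,-1.8,3.9,100],[0,0,0,0,-1.8,3.9,100],[0,0,0,0,-1.8,3.9,100],[0,0,0,0,-1.8,3.9,100],[0,0,0,0,-1.8,3.9,100],[0,0,0,0,-1.8,3.9,100],[0,0,0,0,-1.8,3.9,100]]'|head -2
python3 -m creep '[[0,0,0,0,-1.8,3.9,100],[0,0,0,0,-1.8,3.9,100],[0,0,0,0,-1.8,3.9,100],[0,0,0,0,-1.8,3.9,100],[0,0,0,0,-1.8,3.9,100],[0,0,0,0,-1.8,3.9,100],[0,0,0,0,0,0,100],[0,0,0,0,0,0,100]]'|head -2
python3 - <<'E'
from h import *
to([.5574,.2328,.15],2.7)
i=r.camera_info("wrist"); im,d=r.capture("wrist"); cv2.imwrite("pics/w1.png",im); W=cloud("wrist",d,i)
for o in r.masks_of("carton","wrist")[:3]:
    P=W[o["pixels"]]; P=P[(P[:,2]>.02)&(P[:,2]<.032)]
    print(o["score"],o["rect"],cv2.minAreaRect((P[:,:2]*1000).astype(np.float32)) if len(P) else None, np.nanmedian(W[o["pixels"]],0))
E
```

```text
time_s: 2.7
tcp_pos: [0.3334, -0.3235, 0.2268]
time_s: 3.5
tcp_pos: [0.4626, -0.0047, 0.2271]
time_s: 4.3
tcp_pos: [0.559, 0.2329, 0.2258]
t 4.3 tcp [0.559  0.2329 0.2258] head -177.44 tilt 0.08 q [ 41.1  14.1  -8.5  -0.  -67.5 -38.5] w 0.0879 F [-0.9 -0.3 -0.3] M [-0.025  0.136 -0.022]
turn rx rad -0.002 (or 3.139) shift now cm [7.58 0.15 0.  ] shift after turn [7.58 0.15 0.  ]
0.93 [94.7, 145.7, 221.7, 286.7] ((704.7047119140625, 254.66647338867188), (105.9388656616211, 70.7928237915039), 64.49683380126953) [0.70044217 0.24863484 0.03413924]
0.6 [295.0, 155.5, 354.0, 247.7] ((557.6497192382812, 233.5308837890625), (52.06304931640625, 78.06194305419922), 2.6264145374298096) [0.55758952 0.23034767 0.02497775]
```

```bash
python3 -m creep '[[0,0,0,4,0.14,0.03,100],[0,0,0,4,0,0,100],[0,0,0,4,0,0,100],[0,0,0,4,0,0,100],[0,0,0,3,0,0,100],[0,0,0,2,0,0,100],[0,0,0,0.7,0,0,100],[0,0,0,0,0,0,100]]'
python3 -m creep '[[0,0,0,0,0,0,50],[0,0,0,0,0,0,50],[0,0,0,0,0,0,50],[0,0,0,0,0,0,50],[0,0,0,0,0,0,50],[0,0,0,0,0,0,50]]' 20
```

```text
time_s: 5.2
tcp_pos: [0.5574, 0.2314, 0.0094]
eef_rot: [132.6, 89.9, -134.8]
contact_force: [0.5, -0.1, 0.6]
gripper_width: 0.0878
time_s: 5.8
tcp_pos: [0.5578, 0.2326, 0.0099]
eef_rot: [-60.2, 90.0, 32.5]
contact_force: [-1.5, 0.6, 3.7]
gripper_width: 0.052
```

```bash
python3 -m creep '[[0,0,0,-0.5,0,0,40],[0,0,0,-1,0,0,40],[0,0,0,-3,0,0,40],[0,0,0,-4,0,0,40],[0.04,0,0,-1.5,0,0,40],[0.04,0,0,0,0,0,40],[0,0,0,0,0,0,40]]' 25
python3 -c "
from h import *
to([.5037,-.0135,.11],178)"
```

```text
time_s: 6.5
tcp_pos: [0.5579, 0.2326, 0.111]
eef_rot: [-43.5, 89.9, 44.6]
contact_force: [0.2, -0.1, -1.3]
gripper_width: 0.0519
t 6.5 tcp [0.5579 0.2326 0.111 ] head 178.07 tilt 0.11 q [ 41.1  19.5 -17.2  -0.  -53.2 -43.1] w 0.0519 F [ 0.2 -0.1 -1.3] M [-0.026  0.172  0.018]
turn rx rad 0.001 (or -3.140) shift now cm [  0.06   4.58 -24.78] shift after turn [  0.06   4.55 -24.79]
```

```bash
python3 -m creep '[[0,0,0,0,0.4,-2,40],[0,0,0,0,0.7,-4,40],[0,0,0,0,0.7,-4,40],[0,0,0,0,0.7,-4,40],[0,0,0,0,0.7,-4,40],[0,0,0,0,0.7,-3.8,40],[0,0,0,0,0.4,-2,40],[0,0,0,0,0.26,-1,40]]'
python3 -m creep '[[0,0,0,0,0,0,40],[0,0,0,0,0,0,40]]'
python3 - <<'E'
from h import *
to([.5037,-.0135,.0235],178)
i=r.camera_info("wrist"); im,d=r.capture("wrist"); cv2.imwrite("pics/w2.png",im)
im,d=r.capture("top"); cv2.imwrite("pics/t2.png",im)
W=cloud("top",d)[265:330,260:410].reshape(-1,3)
for n,a,b in (("any",.105,.14),("bed carton",.1,.135)):
    pass
E
```

```text
time_s: 7.3
tcp_pos: [0.5024, -0.0163, 0.1093]
eef_rot: [106.5, 89.9, -165.4]
contact_force: [-0.2, -0.5, -1.5]
gripper_width: 0.0519
time_s: 7.5
tcp_pos: [0.5039, -0.0139, 0.1095]
eef_rot: [119.8, 90.0, -152.1]
contact_force: [0.3, -0.0, -0.9]
gripper_width: 0.0518
t 7.5 tcp [ 0.5039 -0.0139  0.1095] head 178.11 tilt 0.01 q [ 20.8  11.  -29.7   0.  -49.4 -22.7] w 0.0518 F [ 0.3 -0.  -0.9] M [ 0.041  0.084 -0.048]
turn rx rad 0.002 (or -3.140) shift now cm [8.6  0.02 0.04] shift after turn [8.6  0.02 0.04]
```

View pics/w2.png

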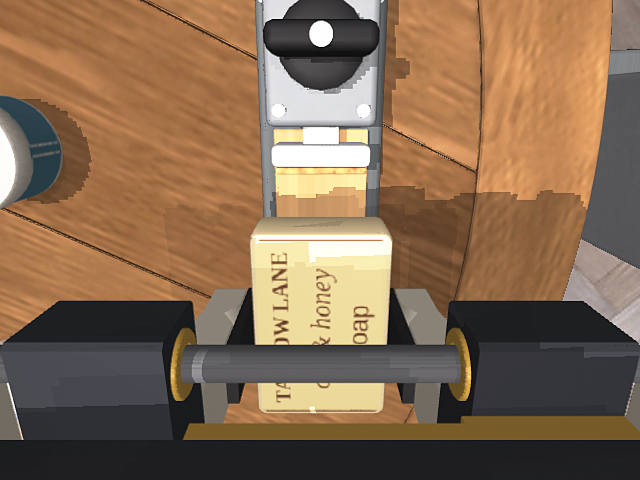

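The wrist view shows the carton held square at (320,315), in line with the bed; the jaw is at (320,155) and the knob at (320,37). I'll check the alignment in the same camera.

```bash
python3 - <<'E'
from h import *
i=r.camera_info("wrist"); im,d=r.capture("wrist"); W=cloud("wrist",d,i)
def rect(u0,v0,u1,v1,z0,z1,n):
    P=W[v0:v1,u0:u1].reshape(-1,3); P=P[(P[:,2]>z0)&(P[:,2]<z1)]
    print(n,len(P),np.round(P.min(0)*1000,1),np.round(P.max(0)*1000,1),cv2.minAreaRect((P[:,:2]*1000).astype(np.float32)))
rect(240,0,400,140,.044,.056,"housing"); rect(255,130,385,180,.034,.043,"jaw"); rect(245,200,400,340,.118,.135,"carton")
rect(262,130,385,215,.008,.016,"bed"); rect(255,0,390,80,.08,.095,"wing")
E
```

```text
housing 6924 [ 471.9 -141.6   44. ] [529.6 -83.5  52.4] ((500.81854248046875, -112.54198455810547), (56.710845947265625, 56.18308639526367), 88.14630126953125)
jaw 2759 [475.7 -74.7  34. ] [529.3 -58.   39.9] ((502.5217590332031, -66.3407211303711), (15.300207138061523, 53.47574996948242), 88.05770874023438)
carton 16024 [473.9 -52.2 118. ] [533.1  -6.6 135. ] ((503.3133850097656, -29.4757022857666), (44.19124221801758, 59.196720123291016), 88.14627838134766)
bed 4602 [466.7 -80.6   8. ] [538.2 -27.   15.3] ((502.7984924316406, -53.90918731689453), (51.964942932128906, 71.5503921508789), 88.15801239013672)
wing 3895 [ 477.5 -127.6   80.1] [ 523.5 -114.3   90.7] ((500.4861145019531, -121.01962280273438), (12.443848609924316, 45.92452621459961), 88.00077056884766)
```

```bash
python3 -m creep '[[0,0,0,3,0,0.04,40],[0,0,0,2.5,0,0,40],[0,0,0,1.5,0,0,40],[0,0,0,1,0,0,40],[0,0,0,0.4,0,0,40],[0,0,0,0,0,0,40],[0,0,0,0,0,0,40]]'
python3 -m creep '[[0,0,0,0.2,0,0,40],[0,0,0,0,0,0,40]]'
```

```text
time_s: 8.35
tcp_pos: [0.5045, -0.0132, 0.0262]
eef_rot: [-75.0, 89.9, 13.1]
contact_force: [0.0, 0.2, -0.8]
gripper_width: 0.0521
time_s: 8.55
tcp_pos: [0.5042, -0.0135, 0.024]
eef_rot: [-66.0, 89.9, 22.1]
contact_force: [-0.4, 0.3, -1.6]
gripper_width: 0.0518
```

```bash
python3 -m creep '[[0,0,0,0.15,0,0,40],[0,0,0,0,0,0,40]]'
python3 -m creep '[[0,0,0,0.1,0,0,40],[0,0,0,0,0,0,40]]'
```

```text
time_s: 8.75
tcp_pos: [0.5039, -0.0136, 0.0221]
eef_rot: [-44.8, 90.0, 43.3]
contact_force: [0.2, 0.4, -2.0]
gripper_width: 0.052
time_s: 8.95
tcp_pos: [0.504, -0.0136, 0.0219]
eef_rot: [-106.7, 90.0, -18.6]
contact_force: [-4.1, 0.7, 8.9]
gripper_width: 0.0516
```

Contact with the bed. Release, wait, retreat upward.

```bash
python3 -m creep '[[0,0,0,0,0,0,72],[0,0,0,0,0,0,72],[0,0,0,0,0,0,72],[0,0,0,0,0,0,72],[0,0,0,0,0,0,72],[0,0,0,0,0,0,72]]'
python3 -m creep '[[0,0,0,-1,0,0,72],[0,0,0,-2,0,0,72],[0,0,0,-3,0,0,72],[0,0,0,-4,0,0,72],[0,0,0,-3,0,0,72],[0,0,0,-1,0,0,72],[0,0,0,0,0,0,72]]'
python3 - <<'E'
from h import *
to([.5005,-.121,.14],268)
i=r.camera_info("wrist"); im,d=r.capture("wrist"); W=cloud("wrist",d,i); cv2.imwrite("pics/w3.png",im)
P=W.reshape(-1,3); P=P[(abs(P[:,0]-.504)<.035)&(P[:,1]>-.057)&(P[:,1]<.03)&(P[:,2]>.03)&(P[:,2]<.045)]
print(cv2.minAreaRect((P[:,:2]*1000).astype(np.float32)),np.median(P[:,2]))
E
```

```text
time_s: 9.55
tcp_pos: [0.5039, -0.0136, 0.021]
eef_rot: [111.6, 90.0, -160.3]
contact_force: [0.4, -0.6, 0.3]
gripper_width: 0.0632
time_s: 10.25
tcp_pos: [0.5049, -0.0132, 0.1632]
eef_rot: [-69.5, 89.8, 18.6]
contact_force: [0.8, 0.3, -0.6]
gripper_width: 0.063
t 10.25 tcp [ 0.5049 -0.0132  0.1632] head 178.12 tilt 0.24 q [ 20.8   7.4 -25.8   0.  -56.5 -22.7] w 0.063 F [ 0.8  0.3 -0.6] M [0.076 0.109 0.013]
turn rx rad -1.569 (or 1.573) shift now cm [  2.31   0.09 -10.79] shift after turn [ 2.31 10.79  0.07]
((504.0789794921875, -12.748516082763672), (77.78326416015625, 52.070335388183594), 88.16460418701172) 0.036960839464692086
```

View pics/w3.png

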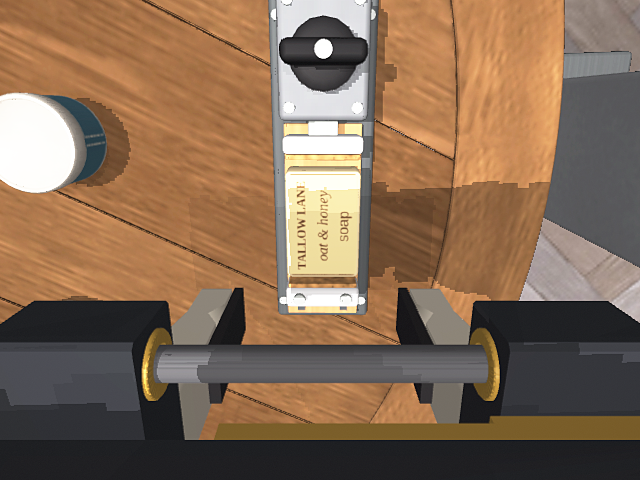

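The carton lies flat, centred and square between the jaws at (323,222), knob at (323,50). Now to the knob.

```bash
python3 -m creep '[[-0.143,0,0,0,0,0,60],[-0.143,0,0,0,0,0,60],[-0.143,0,0,0,0,0,60],[-0.143,0,0,0,0,0,60],[-0.143,0,0,0,0,0,60],[-0.143,0,0,0,0,0,60],[-0.143,0,0,0,0,0,60],[-0.143,0,0,0,0,0,60]]'|head -1
python3 -m creep '[[-0.143,0,0,0,2,0,60],[-0.143,0,0,0,3,0,60],[-0.139,0,0,0,3,0,60],[0,0,0,0,1.5,0,60],[0,0,0,0,0,0,60],[0,0,0,0,0,0,60]]'|head -1
python3 -c "
from h import *
to([.5005,-.121,.061],268)"
```

```text
time_s: 11.1
time_s: 11.7
t 11.7 tcp [ 0.4792 -0.1047  0.1598] head -92.09 tilt 0.13 q [ 10.7   6.5 -27.5  -0.  -56.2  77.2] w 0.0524 F [0.9 0.3 0.3] M [-0.077  0.123  0.02 ]
turn rx rad -0.002 (or 3.140) shift now cm [ 9.88  1.55 -2.21] shift after turn [ 9.88  1.55 -2.21]
```

```bash
python3 -m creep '[[0,0,0,2,1.55,-2.21,60],[0,0,0,3,0,0,60],[0,0,0,2.5,0,0,60],[0,0,0,1.5,0,0,60],[0,0,0,0.8,0,0,60],[0,0,0,0,0,0,60],[0,0,0,0,0,0,60]]'
python3 -c "
from h import *
to([.5005,-.121,.061],268)"
```

```text
time_s: 12.4
tcp_pos: [0.502, -0.1204, 0.0634]
eef_rot: [160.9, 90.0, -21.1]
contact_force: [-0.1, 1.2, 0.5]
gripper_width: 0.0524
t 12.4 tcp [ 0.502  -0.1204  0.0634] head -91.96 tilt 0.02 q [  8.3  15.5 -31.1   0.  -43.3  79.7] w 0.0524 F [-0.1  1.2  0.5] M [-0.089  0.146 -0.02 ]
turn rx rad 0.001 (or -3.141) shift now cm [0.24 0.07 0.15] shift after turn [0.24 0.07 0.15]
```

```bash
python3 -m creep '[[0,0,0,0.2,0.07,0.14,60],[0,0,0,0,0,0,30],[0,0,0,0,0,0,5],[0,0,0,0,0,0,5],[0,0,0,0,0,0,5],[0,0,0,0,0,0,5],[0,0,0,0,0,0,5],[0,0,0,0,0,0,5]]' 50
python3 -c "
from h import *
to([.5005,-.121,.061],268)"
python3 -m creep '[[0.08,0,0,0,0,0,5],[0.08,0,0,0,0,0,5]]'
python3 -c "
from h import *
to([.5005,-.121,.061],268)"
```

```text
time_s: 13.2
tcp_pos: [0.5004, -0.1211, 0.0615]
eef_rot: [-154.7, 90.0, 23.4]
contact_force: [-1.7, 4.9, 6.2]
gripper_width: 0.0358
t 13.2 tcp [ 0.5004 -0.1211  0.0615] head -91.99 tilt 0.04 q [  8.3  15.5 -31.4  -0.  -43.   79.8] w 0.0358 F [-1.7  4.9  6.2] M [1.875 0.735 0.049]
turn rx rad 0.0 (or -3.141) shift now cm [ 0.05 -0.01 -0.01] shift after turn [ 0.05 -0.01 -0.01]
time_s: 13.4
tcp_pos: [0.5004, -0.1211, 0.0615]
eef_rot: [-151.4, 90.0, 17.3]
contact_force: [-1.1, 5.1, 6.7]
gripper_width: 0.0359
t 13.4 tcp [ 0.5004 -0.1211  0.0615] head -101.31 tilt 0.04 q [  8.3  15.5 -31.4  -0.  -43.   70.4] w 0.0359 F [-1.1  5.1  6.7] M [1.835 0.79  0.242]
turn rx rad -0.162 (or 2.979) shift now cm [ 0.05 -0.01 -0.  ] shift after turn [ 0.05 -0.01 -0.01]
```

The opening stopped at 36 mm, so the fingertips caught the round foot and not the wing. I'll open, rise above 65 mm, and look at the wing angle.

```bash
python3 -m creep '[[0,0,0,0,0,0,60],[0,0,0,0,0,0,60],[0,0,0,0,0,0,60],[0,0,0,-0.7,0,0,60],[0,0,0,0,0,0,60],[0,0,0,0,0,0,60]]' 50
python3 - <<'E'
from h import *
to([.5005,-.121,.068],268)
im,d=r.capture("top"); W=cloud("top",d); cv2.imwrite("pics/t4.png",im)
i=r.camera_info("wrist"); im,d=r.capture("wrist"); V=cloud("wrist",d,i); cv2.imwrite("pics/w4.png",im)
for n,C in (("top",W),("wrist",V)):
    P=C.reshape(-1,3); P=P[(np.hypot(P[:,0]-.5005,P[:,1]+.121)<.025)&(P[:,2]>.08)&(P[:,2]<.092)]
    print(n,len(P),cv2.minAreaRect((P[:,:2]*1000).astype(np.float32)) if len(P) else '')
    P=C.reshape(-1,3); P=P[(abs(P[:,0]-.504)<.027)&(P[:,1]>-.09)&(P[:,1]<.06)&(P[:,2]>.034)&(P[:,2]<.045)]
    print(np.round(np.histogram(P[:,1],30,(-.09,.06))[0]))
E
```

```text
time_s: 14.0
tcp_pos: [0.5004, -0.1215, 0.0684]
eef_rot: [-166.9, 90.0, 1.9]
contact_force: [-0.1, 0.9, -0.8]
gripper_width: 0.0524
t 14.0 tcp [ 0.5004 -0.1215  0.0684] head -101.16 tilt 0.04 q [  8.2  15.  -31.    0.  -44.   70.6] w 0.0524 F [-0.1  0.9 -0.8] M [-0.056  0.123  0.018]
turn rx rad -0.16 (or 2.982) shift now cm [ 0.04 -0.05 -0.  ] shift after turn [ 0.04 -0.05 -0.01]
top 0 
[0 0 0 0 0 0 0 0 0 0 0 0 0 0 0 0 0 0 0 0 0 0 0 0 0 0 0 0 0 0]
wrist 2336 ((509.0217590332031, -122.56082153320312), (11.74642276763916, 29.788576126098633), 79.16492462158203)
[ 35   3   0 389 558 569 342 317 527 501 478 469 443 432 421 390 390 359
 340 339 357 403 356  39 516 314  91   1   0   0]
```

View pics/w4.png

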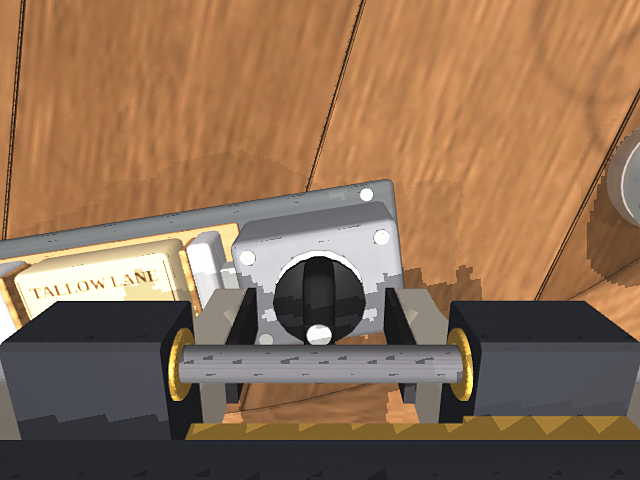

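The view shows the wing at (320,290), exactly between the fingers (its thickness heading is 79°, the gripper's 78.8°). The foot grip had turned the knob 0.16 rad along with it, which is harmless. Now I grip the wing itself.

```bash
python3 -m creep '[[0,0,0,0,0,0,5],[0,0,0,0,0,0,5],[0,0,0,0,0,0,5],[0,0,0,0,0,0,5],[0,0,0,0,0,0,5],[0,0,0,0,0,0,5],[0,0,0,0,0,0,5],[0,0,0,0,0,0,5]]' 50
python3 -c "
from h import *
to([.5005,-.121,.068],268)"
python3 -m creep '[[0.1,0,0,0,0,0,5],[0.1,0,0,0,0,0,5]]'
python3 -c "
from h import *
to([.5005,-.121,.068],268)"
python3 -m creep '[[0.1,0,0,0,0,0,5],[0.1,0,0,0,0,0,5]]'
python3 -c "
from h import *
to([.5005,-.121,.068],268)"
```

```text
time_s: 14.9
tcp_pos: [0.5002, -0.1211, 0.0681]
eef_rot: [-116.8, 90.0, 52.1]
contact_force: [0.2, 4.4, 0.7]
gripper_width: 0.012
t 14.9 tcp [ 0.5002 -0.1211  0.0681] head -101.15 tilt 0.02 q [  8.3  15.  -31.   -0.  -43.9  70.6] w 0.012 F [0.2 4.4 0.7] M [1.508 0.297 0.096]
turn rx rad -0.16 (or 2.982) shift now cm [ 0.01 -0.01 -0.02] shift after turn [ 0.01 -0.01 -0.03]
time_s: 15.1
tcp_pos: [0.5002, -0.1211, 0.0681]
eef_rot: [-102.0, 90.0, 55.1]
contact_force: [-0.2, 5.3, 0.6]
gripper_width: 0.0117
t 15.1 tcp [ 0.5002 -0.1211  0.0681] head -112.82 tilt 0.02 q [  8.3  15.  -31.   -0.  -43.9  58.9] w 0.0117 F [-0.2  5.3  0.6] M [1.633 0.282 0.273]
turn rx rad -0.363 (or 2.778) shift now cm [ 0.01 -0.02 -0.02] shift after turn [ 0.01 -0.01 -0.03]
time_s: 15.3
tcp_pos: [0.5002, -0.121, 0.0681]
eef_rot: [-84.1, 90.0, 61.6]
contact_force: [-0.6, 4.7, 0.9]
gripper_width: 0.0117
t 15.3 tcp [ 0.5002 -0.121   0.0681] head -124.29 tilt 0.02 q [  8.3  15.  -31.   -0.  -43.9  47.5] w 0.0117 F [-0.6  4.7  0.9] M [1.654 0.31  0.208]
turn rx rad -0.564 (or 2.578) shift now cm [ 0.01 -0.02 -0.02] shift after turn [ 0.01 -0.   -0.03]
```

```bash
cat > q.py <<'E'
from h import *
for _ in range(1):
    s=r.get_state(); R=Ro.from_euler('xyz',s['eef_rot'],degrees=True).as_matrix()
    h=np.degrees(np.arctan2(R[1,1],R[0,1])); print('turned',round(np.radians((268-h)%180),3),'Mz',round(s['moment'][2],3),'F',np.round(s['contact_force'],1),'t',s['time_s'])
E
python3 -m creep '[[0.1,0,0,0,0,0,5],[0.1,0,0,0,0,0,5]]'>/dev/null;python3 q.py
python3 -m creep '[[0.05,0,0,0,0,0,5]]'>/dev/null;python3 q.py
python3 -m creep '[[0.05,0,0,0,0,0,5]]'>/dev/null;python3 q.py
python3 -m creep '[[0.05,0,0,0,0,0,5]]'>/dev/null;python3 q.py
```

```text
turned 0.764 Mz 0.195 F [-0.5  4.8  1. ] t 15.5
turned 0.813 Mz 0.265 F [-0.9  5.1  0.9] t 15.6
turned 0.862 Mz 0.219 F [0.3 4.1 0.4] t 15.7
turned 0.912 Mz 0.204 F [-0.8  4.9  0.5] t 15.8
```

```bash
python3 -m creep '[[0.03,0,0,0,0,0,5]]'>/dev/null;python3 q.py
python3 -m creep '[[0.03,0,0,0,0,0,5]]'>/dev/null;python3 q.py
python3 -m creep '[[0.03,0,0,0,0,0,5]]'>/dev/null;python3 q.py
python3 -m creep '[[0.03,0,0,0,0,0,5]]'>/dev/null;python3 q.py
python3 -m creep '[[0.03,0,0,0,0,0,5]]'>/dev/null;python3 q.py
```

```text
turned 0.941 Mz 0.233 F [-0.9  5.7  0.7] t 15.9
turned 0.971 Mz 0.306 F [-0.7  5.6  1.3] t 16.0
turned 1.001 Mz 0.2 F [-0.8  4.7  0.7] t 16.1
turned 1.031 Mz 0.218 F [-0.6  5.   0.2] t 16.2
turned 1.06 Mz 0.327 F [-0.   5.6  1.4] t 16.3
```

```bash
python3 -m creep '[[0.03,0,0,0,0,0,5]]'>/dev/null;python3 q.py
python3 -m creep '[[0.03,0,0,0,0,0,5]]'>/dev/null;python3 q.py
python3 -m creep '[[0.03,0,0,0,0,0,5]]'>/dev/null;python3 q.py
```

```text
turned 1.09 Mz 0.403 F [-1.3  4.7  0.6] t 16.4
turned 1.12 Mz 0.394 F [-0.4  5.3  0.5] t 16.5
turned 1.15 Mz 0.315 F [0.6 5.5 0.6] t 16.6
```

Torque has peaked near 0.40 and is falling, so the clutch is slipping. I'll go on in small steps until it drops below 0.1.

```bash
python3 -m creep '[[0.02,0,0,0,0,0,5]]'>/dev/null;python3 q.py
python3 -m creep '[[0.02,0,0,0,0,0,5]]'>/dev/null;python3 q.py
python3 -m creep '[[0.02,0,0,0,0,0,5]]'>/dev/null;python3 q.py
```

```text
turned 1.171 Mz 0.195 F [-1.3  5.3  1.1] t 16.7
turned 1.19 Mz 0.112 F [-0.7  6.2  0.3] t 16.8
turned 1.211 Mz 0.016 F [-0.4  5.4  0.8] t 16.9
```

Click: torque is down to about 0. I add a small margin (well short of the second peak), hold, then release and back off.

```bash
python3 -m creep '[[0.02,0,0,0,0,0,5],[0,0,0,0,0,0,5],[0,0,0,0,0,0,5]]'>/dev/null;python3 q.py
python3 -m creep '[[0,0,0,0,0,0,50],[0,0,0,0,0,0,50],[0,0,0,0,0,0,50],[0,0,0,0,0,0,50],[0,0,0,0,0,0,50],[0,0,0,0,0,0,50]]'
python3 -m creep '[[0,0,0,-1,0,0,50],[0,0,0,-2,0,0,50],[0,0,0,-3,0,0,50],[0,0,0,-4,0,0,50],[0,0,0,-4,0,0,50],[0,0,0,-2,0,0,50],[0,0,0,0,0,0,50],[0,0,0,0,0,0,50]]'
python3 - <<'E'
from h import *
im,d=r.capture("top"); cv2.imwrite("pics/t5.png",im); W=cloud("top",d)
i=r.camera_info("wrist"); im,d=r.capture("wrist"); V=cloud("wrist",d,i); cv2.imwrite("pics/w5.png",im)
def rc(C,y0,y1,z0,z1,n):
    P=C.reshape(-1,3); P=P[(abs(P[:,0]-.503)<.035)&(P[:,1]>y0)&(P[:,1]<y1)&(P[:,2]>z0)&(P[:,2]<z1)]
    if len(P): print(n,len(P),cv2.minAreaRect((P[:,:2]*1000).astype(np.float32)),np.median(P[:,2]))
rc(V,-.15,-.09,.08,.095,"wing"); rc(V,-.045,.03,.034,.045,"carton")
for q in ("tin","candle","dish"):
    for c,C in (("top",W),):
        for o in r.masks_of(q,c)[:2]: print(q,o["score"],np.nanmedian(C[o["pixels"]],0))
to([.5,-.121,.2],0)
E
```

```text
turned 1.23 Mz -0.043 F [-0.2  5.2  0.2] t 17.2
time_s: 17.8
tcp_pos: [0.5001, -0.1215, 0.0681]
eef_rot: [108.4, 90.0, -144.1]
contact_force: [0.2, -0.1, -0.1]
gripper_width: 0.0433
time_s: 18.6
tcp_pos: [0.5001, -0.1213, 0.2288]
eef_rot: [-90.0, 89.9, 17.5]
contact_force: [0.6, 0.2, -0.8]
gripper_width: 0.044
wing 947 ((500.5639953613281, -121.4344711303711), (11.294234275817871, 45.77234649658203), 17.78749656677246) 0.08750853793117774
carton 2665 ((503.4443664550781, -11.095603942871094), (67.76168823242188, 51.83879089355469), 89.94820404052734) 0.03697020749854074
tin 0.86 [ 0.69342873 -0.07388953  0.04411953]
dish 0.56 [0.71593357 0.09807384 0.01130296]
t 18.85 tcp [ 0.4996 -0.1214  0.2272] head -162.47 tilt 0.11 q [  8.2   5.3 -19.2  -0.  -65.6   9.3] w 0.0439 F [-0.3  0.4 -0.1] M [0.009 0.143 0.014]
turn rx rad 0.306 (or -2.836) shift now cm [ 2.72 -0.05  0.03] shift after turn [ 2.72 -0.04  0.05]
```

View pics/w5.png

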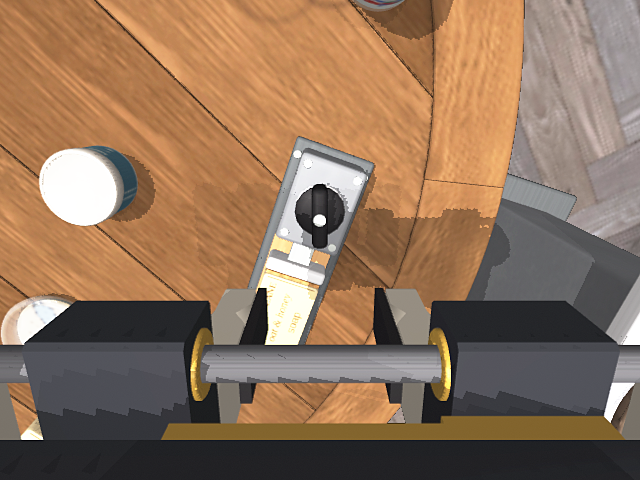

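```bash
python3 -c "
from plant import r
print(r.close_job())"
```

```text
the job is handed in; nothing more can be done
None
```

The carton is clamped in the wrapping clamp, the knob's clutch has clicked once, and the job is handed in at about 19 s of robot time. The hand-in gives no verdict.

- **Carton:** I picked the 52 x 78 mm carton by its measured size and laid it on the bed. After release it was flat, square to the clamp and centred between the jaws, with about 6 mm of play at each end.
- **Knob:** I turned it clockwise about 1.23 rad in all. The torque rose to 0.40 N m, then fell to about 0, which is one click. I stopped about 0.02 rad after that, let go and raised the arm clear.
- **Last checks:** The wing stayed where I left it, and the carton top was at 37 mm, where it should be for lying flat. The tin and dish had moved no more than about 4 mm by my measurement. The arm read no contact.

**What disagreed or went unchecked:**
- My first pinch caught the round foot of the knob instead of the wing (36 mm opening instead of 12 mm). It turned the knob 0.16 rad, before the carton was held, so I regripped higher on the wing.
- The base outline put the clamp origin about 6 mm off, so I used the knob, housing and jaw, which agreed with each other.
- In the last picture the gripper hid the far end of the carton. Its fitted outline there was 68 mm long and 1.8° off the earlier angle, so its contact with the end jaw rests on the torque and was not seen directly.
- The network did not find the candle in the last check. The arm never came near it after the start.

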